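# Empty the scrap scoop through the bin's push flap

## Robot

A 7-joint arm with a two-finger parallel gripper is mounted at the origin on the work surface. World frame = base frame: x ahead of the robot, y to its left, z up, the work surface at z = 0. Lengths are in mm, angles in degrees, forces in N, time in s.
With the tool pointing down it reaches from about 425 to 1025 mm from the base axis. Payload 9.4 kg.
Tool frame: the origin (TCP) lies at the very end of the fingers, on their centre line; the grasp point (between the pads) lies manip.grip_depth behind it (manip.grip_depth is the distance from the TCP to the grasp point, in mm); z points along the fingers, y is the direction in which the jaws open and shut (so a half turn about z gives the same grasp; the last joint's range is limited). The gripper opens to 93 mm and grips with 3 to 60 N. Pads are 15 mm wide; open, the fingers measure 128 mm over their backs; the gripper's body (75 mm by 188 mm) begins 65 mm behind the grasp point.
Start: joints at [-69.024, 34.337, -0.143, 91.639, 0.103, 54.024, -4.572], TCP at [310.646, 655.075, 218.618] pointing down, gripper open.
Joint ranges: [-147.43, 147.43], [-19.82, 112.94], [-74.19, 73.91], [6.32, 146.72], [-59.91, 239.91], [6.04, 106.73], [-150.56, 150.56]. Speed limits (degrees/s): [127.2, 127.2, 172.46, 172.46, 180, 180, 180].

## Interface

Orientations are given as a 3x3 rotation matrix whose columns are the frame's x, y, z axes.
In Python, from bench import manip gives the robot as it stands. Calls block until the motion is done:
- manip.move_ptp(position, orientation): joint-space move of the TCP to a pose.
- manip.servo_line(position, frame=None, max_speed=150, stop_force=None): straight line of the TCP; frame=None keeps the orientation; max_speed is the mean speed in mm/s. With stop_force (N) it stops when the force on the tool has changed by that much, and returns True; else False.
- manip.goto_joints(angles): joint-space move.
- manip.move_gripper(opening, force=None): finger opening in mm; force is the grip in N (None keeps the last); returns when the fingers have stopped.
- manip.dwell(seconds).
- manip.inverse_kinematics(position, orientation): joint angles nearest the present ones, or None.
- manip.capture(name): name is "side" or "top"; returns a dict with "img" (480x640x3 uint8, red, green, blue), "intrinsics" (3x3 intrinsics, pixels), "k1" (the pictures are not rectified: a ray, as slopes to the right and down, at radius r is drawn at 1 + k1 r^2 times it, then the intrinsics apply), "camera_from_world" (4x4, takes a point from world to camera coordinates). Camera axes: x right, y up, looking along -z (the intrinsics and any distortion apply to the point x, -y, -z); pixel columns grow to the right and rows downward; lengths in mm; the calibration is good to about 2 mm. A picture is of the moment at which its call begins. There is no depth.
A pose or a line that the arm cannot do raises manip.PlanningError and nothing moves.
- manip.hand_in(): hands the job in, once; it reports no verdict.
Trained networks look in a picture, given as the dict that the camera call returned (one of the last four; its "shot" number tells which), for a name from the list of things; names that differ only in an ending like _2 or _b are one class to them, and where a whole thing is asked for, a point or a joint stands for the part that bears it (a point fixed in the world has none). Each returns a list of dicts, best first, with "p" (0 to 1); they miss things now and then, are a little off and sometimes report something else, mostly with a low value. They report only what shows in the picture. A call takes as long as a camera call.
- manip.silhouettes(picture, target): "mask" (480x640 bool, what is visible of it) and "extent" ([left, top, right, bottom] as shares, 0 to 1, of the picture: columns of its width, rows of its height, round what is visible of it).
- manip.mark_of(picture, target): "location" ([column, row] as shares, 0 to 1, of the picture: columns of its width, rows of its height: a listed point, or the origin of a listed thing).
Readings, each from a call of its own:
- manip.current_time(): time.
- manip.current_qpos(): joint angles.
- manip.current_joint_velocities(): joint speeds.
- manip.current_joint_efforts(): joint torques, N m.
- manip.current_tool_pos(): TCP position.
- manip.current_ee_rot(): TCP orientation.
- manip.current_ft_force(): force on the tool from outside, world axes, zero at the start.
- manip.current_moment(): the same for the moment, N m.
- manip.current_finger_gap(): finger opening in mm.
Only numpy, scipy, OpenCV 4.12 (cv2) and the standard library are available. Lean on these libraries where they do the work, as an engineer would, in place of code of your own. Each camera call takes 0.05 s, during which the arm holds its last target.

## Task

Pick up the steel scoop with the plate scraps in it, push the waste bin's flap open with the scoop's mouth, and tip all four scraps through into the bin without shoving the bin along. Then draw the scoop out so that the flap swings shut, and set it down empty and upright on the table, leaving the other things where they are.

Things in the scene. Friction and masses are not known exactly. Their poses are not given: they have to be found in the camera images.
- scoop: Flat-bottomed steel scoop, an open chute of 3 mm sheet, 0.18 to 0.28 kg. Tray 140 mm long (x -70 to +70), side and rear walls 38 mm high, front (+x) fully open; inside 106 mm wide at the rear, 88 mm at the mouth (94 mm outside). Origin: centre of its underside; x points out of the mouth, z up. Starts flat on the table with the scraps in it; they slide at about 25 to 36 degrees of tilt.
- scoop_grip (a point): A good place to hold the scoop: on the centre line of its black handle, 50 mm behind the rear wall (scoop x -120) and 30 mm above its underside. The handle runs level, straight back from the rear wall (x -70) to x -185; it is 16 mm high with two flat sides 18 mm apart (y).
- scoop_nose (a point): Middle of the scoop's front lip, on the upper face of the floor (3 mm above the underside); axes as the scoop.
- bin: Table-top waste bin, clear body and grey hood, 180 mm deep (x), 200 mm wide (y), 226 mm high, 1.8 kg, standing loose on the table. Origin: centre of its underside. Its front, with the flap, is the side at x -90 mm; above the sill the front leans back by 20 degrees. Walls 5 mm; inside it is empty, 170 by 190 mm, floor 8 mm above the table.
- bin_sill (a point): Middle of the sill, the lower edge of the opening in the bin's front, on the outer face, 105 mm above the table. Axes as the bin: into the bin is +x, level. The opening is 144 mm wide (72 mm either side) and reaches 94 mm above the sill, its upper edge 34 mm farther in; the front is 5 mm thick.
- bin_flap (a joint): Swing of the bin's white push flap, rad: 0 shut (in the raked front), growing as its lower edge swings into the bin, to 1.35; never outwards. Flap 140 mm wide, 96 mm long, hinged along the top of the opening, 92 mm above the sill and 41 mm farther in. A light spring shuts it (under 2 N at the lower edge opens it). Wider than the scoop, it rides on the scoop's side walls.
- flap_edge (a point): Middle of the flap's lower edge.
- cob1: Gnawed piece of corn cob, 64 mm long, 26 mm thick, about 35 g, loose in the scoop; it lies on its flats rather than rolls. Origin at its centre, x along its length.
- cob2: A second, equal piece of corn cob, loose in the scoop.
- bone1: Chicken drumstick bone, 80 mm long with knobs 18 mm high and 25 mm wide at both ends, about 18 g, loose in the scoop. Origin at its centre, x along its length.
- bone2: A second, equal bone, loose in the scoop; it lies crosswise at the rear.
- sauce: Bystander: brown sauce bottle, 64 mm across, 190 mm high. Origin: centre of its underside.
- mug: Bystander: white mug, 76 mm across, 90 mm high. Origin: centre of its underside.

How it is judged (in metres and radians):
On the way, in this order (a step that is already met when the one before it is completed fails the run):
1. the scoop is lifted off the table with all four scraps in it (x of cob1 in the frame of scoop between -0.07 and 0.072 m and y of cob1 in the frame of scoop between -0.056 and 0.056 m and z of cob1 in the frame of scoop between 0 and 0.045 m and x of cob2 in the frame of scoop between -0.07 and 0.072 m and y of cob2 in the frame of scoop between -0.056 and 0.056 m and z of cob2 in the frame of scoop between 0 and 0.045 m and x of bone1 in the frame of scoop between -0.07 and 0.072 m and y of bone1 in the frame of scoop between -0.056 and 0.056 m and z of bone1 in the frame of scoop between 0 and 0.045 m and x of bone2 in the frame of scoop between -0.07 and 0.072 m and y of bone2 in the frame of scoop between -0.056 and 0.056 m and z of bone2 in the frame of scoop between 0 and 0.045 m and height (world z) of scoop above 0.05 m), for 0.2 s.
2. the scoop's mouth has pushed the flap open and stands inside the bin (value of joint bin_flap above 0.2 rad and x of scoop_nose in the frame of bin above -0.08 m and contact force between scoop and bin above 0.05 N), for 0.1 s.
3. all four scraps lie inside the bin (x of cob1 in the frame of bin between -0.086 and 0.086 m and y of cob1 in the frame of bin between -0.096 and 0.096 m and z of cob1 in the frame of bin between 0 and 0.1 m and x of cob2 in the frame of bin between -0.086 and 0.086 m and y of cob2 in the frame of bin between -0.096 and 0.096 m and z of cob2 in the frame of bin between 0 and 0.1 m and x of bone1 in the frame of bin between -0.086 and 0.086 m and y of bone1 in the frame of bin between -0.096 and 0.096 m and z of bone1 in the frame of bin between 0 and 0.1 m and x of bone2 in the frame of bin between -0.086 and 0.086 m and y of bone2 in the frame of bin between -0.096 and 0.096 m and z of bone2 in the frame of bin between 0 and 0.1 m), for 0.2 s.
At the end, for the whole second after the job is handed in: All four scraps lie inside the bin below its sill, the flap is shut (within 0.06 rad), and the empty scoop stands flat and upright on the table (underside within 8 mm, tilt under 0.1 rad), let go and at rest (all of step 3 and value of joint bin_flap below 0.06 rad and height (world z) of scoop between -0.005 and 0.008 m and angle between scoop's own z axis and vertical below 0.1 rad and linear speed of scoop below 0.02 m/s and linear speed of each of cob1, cob2, bone1, bone2 below 0.05 m/s); the robot touches nothing.
It fails at once if the bin is shoved by more than 40 mm or tipped by more than 0.2 rad (distance of bin from where it was at the start of the episode above 0.04 m or angle between bin's own z axis and vertical above 0.2 rad).
It fails at once if a bystander (sauce bottle, mug) is moved by more than 30 mm (distance of any of sauce, mug from where it was at the start of the episode above 0.03 m).
It also fails if it takes over 67 s, if anything falls off the work surface, if the arm or the gripper's body presses on something with over 40 N, if the wrist force passes 120 N, or if a joint passes its speed limit or range.

## Working session

There is one attempt and no reset: what is moved stays moved. The work goes in short steps, each a Python script; the robot and the scene stay as the last script left them, time stands still between calls to the robot, and variables do not carry over. Pictures are saved under pics/ and viewed, and the job is handed in when it is done.

```bash
ls; mkdir -p pics
python3 - <<'E'
from bench import manip
import cv2,numpy as np
print(manip.grip_depth, manip.current_time(), manip.current_ee_rot())
for n in ["side","top"]:
    p=manip.capture(n); cv2.imwrite(f"pics/{n}0.png",p["img"][:,:,::-1])
    print(n,p["intrinsics"],p["k1"],np.round(p["camera_from_world"],3).tolist())
    for t in ["scoop","scoop_grip","scoop_nose","bin","bin_sill","flap_edge","sauce","mug","cob1","bone1"]:
        r=manip.mark_of(p,t); print(t,[(np.round(np.array(d["location"])*[640,480],1).tolist(),round(d["p"],2)) for d in r[:3]])
print(manip.current_time())
E
```

```text
pics
18.8 0.0 [[-9.03567667e-01  4.28445066e-01 -5.45177947e-04]
 [ 4.28445401e-01  9.03566616e-01 -1.38150537e-03]
 [-9.92945678e-05 -1.48186257e-03 -9.99998897e-01]]
side [[554.21762087   0.         313.07887719]
 [  0.         554.21762087 238.5202048 ]
 [  0.           0.           1.        ]] -0.11897349636037374 [[-0.933, 0.36, -0.017, 555.255], [-0.244, -0.597, 0.764, 101.309], [0.265, 0.717, 0.645, -1361.074], [0.0, 0.0, 0.0, 1.0]]
scoop [([285.2, 209.2], 0.83)]
scoop_grip [([271.5, 172.7], 0.95)]
scoop_nose [([295.8, 221.4], 0.67)]
bin [([360.9, 327.3], 0.63)]
bin_sill []
flap_edge []
sauce [([450.4, 419.4], 0.83)]
mug [([260.9, 279.7], 0.71), ([270.4, 172.7], 0.57)]
cob1 [([286.4, 204.9], 0.51), ([278.1, 206.9], 0.49)]
bone1 [([298.9, 203.0], 0.56), ([278.1, 192.3], 0.46)]
top [[532.99026366   0.         307.60905641]
 [  0.         532.99026366 240.71119957]
 [  0.           0.           1.        ]] 0.0486394584655299 [[-0.005, -1.0, -0.002, 101.405], [0.993, -0.005, 0.121, -639.876], [-0.121, -0.001, 0.993, -1185.343], [0.0, 0.0, 0.0, 1.0]]
scoop [([433.2, 260.9], 0.79)]
scoop_grip [([488.9, 265.0], 0.69), ([155.7, 290.5], 0.42)]
scoop_nose [([406.2, 264.1], 0.68)]
bin []
bin_sill [([290.3, 257.1], 0.66), ([487.1, 261.9], 0.58)]
flap_edge [([291.9, 256.0], 0.94)]
sauce [([153.3, 290.1], 0.56)]
mug [([341.1, 212.3], 0.74)]
cob1 [([427.4, 251.8], 0.65), ([431.3, 266.5], 0.58)]
bone1 [([453.6, 263.3], 0.65), ([428.8, 277.8], 0.53)]
1.1
```

View pics/side0.png

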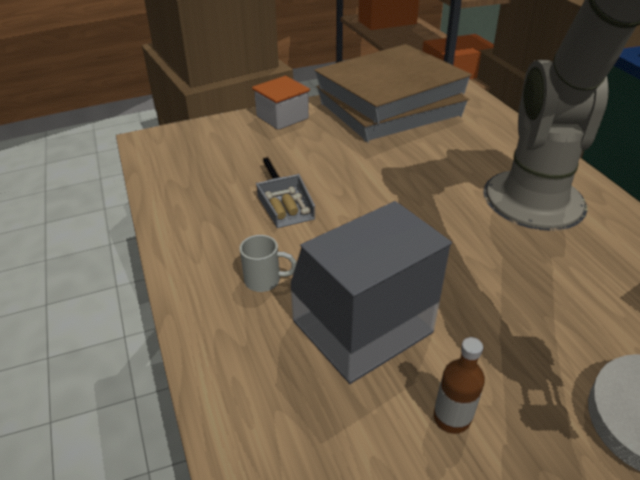

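View pics/top0.png

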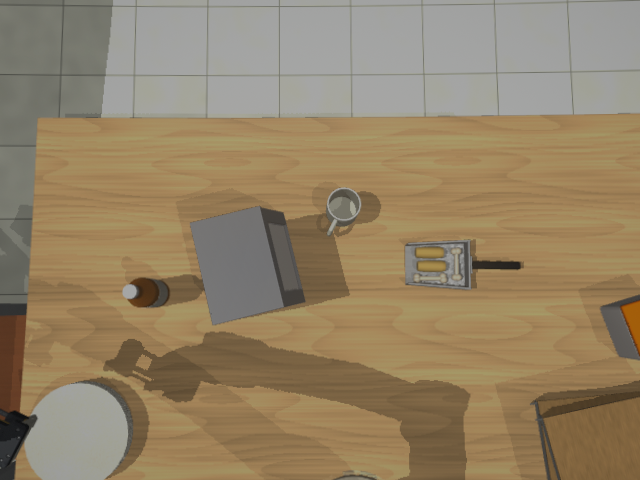

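```bash
cat > h.py <<'E'
from bench import manip
import cv2,numpy as np
from scipy.optimize import minimize
def proj(p,X):
    X=np.atleast_2d(X); C=(p["camera_from_world"]@np.c_[X,np.ones(len(X))].T)[:3].T
    u=np.c_[C[:,0],-C[:,1]]/(-C[:,2:3]); r2=(u**2).sum(1,keepdims=True)
    u=u*(1+p["k1"]*r2); K=np.array(p["intrinsics"]); return u*[K[0,0],K[1,1]]+[K[0,2],K[1,2]]
def back(p,px,z):
    K=np.array(p["intrinsics"]);d=(np.array(px)-[K[0,2],K[1,2]])/[K[0,0],K[1,1]];u=d.copy()
    for _ in range(20): u=d/(1+p["k1"]*(u@u))
    T=np.array(p["camera_from_world"]);R=T[:3,:3];o=-R.T@T[:3,3];v=R.T@np.array([u[0],-u[1],-1])
    return o+v*(z-o[2])/v[2]
def Rz(a): c,s=np.cos(a),np.sin(a); return np.array([[c,-s,0],[s,c,0],[0,0,1]])
BIN=np.array([[x,y,z] for y in(-100,100) for x,z in((-90,0),(90,0),(90,226),(-46,226),(-90,105))],float)
SC=np.array([[x,y,z] for x,w in((-70,56),(70,47)) for y in(-w,w) for z in(0,38)],float)
HA=np.array([[x,y,z] for x in(-185,-70) for y in(-9,9) for z in(22,38)],float)
MUG=np.array([[38*np.cos(t),38*np.sin(t),z] for t in np.linspace(0,6.28,40) for z in(0,90)])
def render(p,parts,pose):
    m=np.zeros((960,1280),np.uint8)
    for P in parts:
        q=proj(p,P@Rz(pose[2]).T+[pose[0],pose[1],0])
        cv2.fillConvexPoly(m,cv2.convexHull(np.round(q*2*16).astype(np.int32)),1,shift=4)
    return m
def fit(obs,parts,x0):
    # obs list of (pic,mask)
    ms=[(p,cv2.resize(m.astype(np.uint8),(1280,960),interpolation=cv2.INTER_NEAREST)) for p,m in obs]
    def c(x):
        x=[x[0],x[1],x[2]/100]
        return sum(1-(a&b).sum()/max(1,(a|b).sum()) for p,b in ms for a in [render(p,parts,x)])
    best=None
    S=np.array([[0,0,0],[15,0,0],[0,15,0],[0,0,10]],float)
    for s in (1,-.6,.3):
        x0_=np.array(x0,float) if best is None else best.x
        r=minimize(c,x0_,method="Nelder-Mead",options=dict(initial_simplex=x0_+s*S,xatol=.05,fatol=1e-5))
        if best is None or r.fun<best.fun: best=r
    x=best.x; return np.array([x[0],x[1],x[2]/100]),best.fun
E
python3 - <<'E'
from h import *
P={n:manip.capture(n) for n in("side","top")}
M={}
for n,p in P.items():
    for t in("bin","scoop","mug","sauce","bin_flap"):
        r=manip.silhouettes(p,t)
        print(n,t,[(round(d["p"],2),np.round(np.array(d["extent"])*[640,480,640,480]).tolist(),d["mask"].sum()) for d in r[:3]])
        if r: M[n,t]=r[0]["mask"]
top=P["top"]
print("s",back(top,[433,261],0),"grip",back(top,[489,265],30),"nose",back(top,[406,264],3),"sill",back(top,[290.3,257.1],105), "flapedge",back(top,[291.9,256],105))
print("mug",back(top,[341,212],0),"sauce",back(top,[153,290],0), back(P["side"],[450,419],0),"mugs",back(P["side"],[260.9,279.7],0))
import pickle; pickle.dump((P,M),open("s.pkl","wb"))
for n in P:
    im=P[n]["img"].copy()
    for (a,t),m in M.items():
        if a==n: cv2.drawContours(im,cv2.findContours(m.astype(np.uint8),0,1)[0],-1,(255,0,0),1)
    s=(im[120:390,180:480] if n=="side" else im[180:350,120:540])
    cv2.imwrite(f"pics/m_{n}.png",cv2.resize(s,None,fx=1.9,fy=1.9,interpolation=cv2.INTER_CUBIC)[:,:,::-1])
E
```

```text
side bin [(0.62, [291.0, 202.0, 451.0, 388.0], np.int64(19793)), (0.36, [254.0, 158.0, 319.0, 227.0], np.int64(1620))]
side scoop [(0.74, [255.0, 157.0, 316.0, 225.0], np.int64(1556))]
side mug [(0.69, [239.0, 235.0, 297.0, 293.0], np.int64(2138)), (0.2, [289.0, 203.0, 453.0, 384.0], np.int64(19887))]
side sauce [(0.64, [432.0, 340.0, 486.0, 434.0], np.int64(3229))]
side bin_flap []
top bin [(0.58, [190.0, 205.0, 305.0, 324.0], np.int64(9766))]
top scoop [(0.97, [403.0, 238.0, 520.0, 290.0], np.int64(2294))]
top mug [(0.57, [327.0, 188.0, 362.0, 234.0], np.int64(1123))]
top sauce [(0.84, [122.0, 275.0, 170.0, 307.0], np.int64(1175)), (0.22, [412.0, 248.0, 444.0, 258.0], np.int64(342))]
top bin_flap [(0.92, [269.0, 225.0, 298.0, 289.0], np.int64(964))]
s [ 595.50101297 -196.5053629     0.        ] grip [ 583.34043607 -316.34514465   30.        ] nose [ 588.47403833 -132.515756      3.        ] sill [596.8157883  135.64475049 105.        ] flapedge [599.18676628 132.17936344 105.        ]
mug [713.69014428  18.18268694   0.        ] sauce [531.08429329 459.79183636   0.        ] [527.45027185 453.32443066   0.        ] mugs [719.67118633  19.7874423    0.        ]
```

View pics/m_side.png

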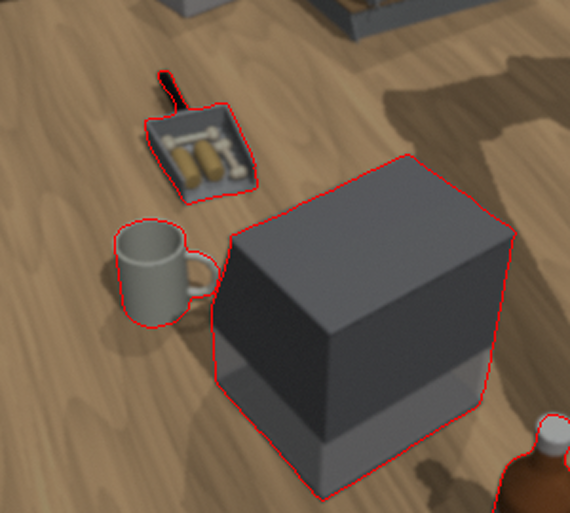

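View pics/m_top.png

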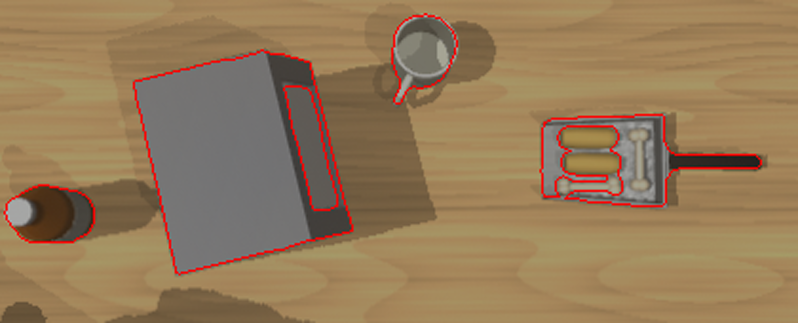

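```bash
python3 - <<'E'
from h import *
import pickle
P,M=pickle.load(open("s.pkl","rb"))
def o(t,ns): return [(P[n],M[n,t]) for n in ns]
for t,parts,x0 in(("bin",[BIN],[600,225,110]),("scoop",[SC,HA],[590,-200,157])):
    for ns in(["top"],["side"],["side","top"]): 
        x,f=fit(o(t,ns),parts,x0); print(t,ns,np.round(x,3),np.degrees(x[2]),f/len(ns))
    for n in P:
        im=P[n]["img"].copy(); 
        c=cv2.findContours(cv2.resize(render(P[n],parts,x),(640,480),interpolation=0),0,1)[0]
        cv2.drawContours(im,c,-1,(0,255,0),1)
        s=(im[120:390,180:480] if n=="side" else im[180:350,120:540])
        cv2.imwrite(f"pics/f_{t}{n}.png",cv2.resize(s,None,fx=1.9,fy=1.9,interpolation=cv2.INTER_CUBIC)[:,:,::-1])
E
python3 - <<'E'
import cv2,numpy as np
a=cv2.imread('pics/f_bintop.png');b=cv2.imread('pics/f_scooptop.png')
a[:,400:]=b[:,400:];cv2.imwrite('pics/f_top.png',a)
a=cv2.imread('pics/f_binside.png');b=cv2.imread('pics/f_scoopside.png')
a[:150]=b[:150];cv2.imwrite('pics/f_side.png',a)
E
```

```text
bin ['top'] [578.15  215.888   1.815] 104.0109426808049 0.011588223308883427
bin ['side'] [576.57  214.896   1.81 ] 103.70921554111662 0.009873717045683184
bin ['side', 'top'] [577.786 215.816   1.81 ] 103.71331584403369 0.012317791985359261
scoop ['top'] [ 586.986 -200.917    1.548] 88.68880794753922 0.35765541740674955
scoop ['side'] [ 585.052 -199.91     1.546] 88.56845488217054 0.3876218225660605
scoop ['side', 'top'] [ 586.128 -200.729    1.548] 88.6793226500824 0.3773630120908715
```

```bash
cat >> h.py <<'E'
BINP=np.array([577.6,215.7]); BY=np.radians(103.75)
SCP=np.array([586.3,-200.6]); SY=np.radians(88.65)
BETA=np.radians(35); GX=-97.; GZ=30.; SGN=1
def Ry(t): c,s=np.cos(t),np.sin(t); return np.array([[c,0,s],[0,1,0],[-s,0,c]])
def tool(Rs,p,gz=None):
    z=np.array([np.sin(BETA),0,-np.cos(BETA)]); y=np.array([0,SGN,0.]); x=np.cross(y,z)
    R=Rs@np.c_[x,y,z]; return p+Rs@np.array([GX,0,GZ])+R[:,2]*manip.grip_depth, R
def scoop_table(up=0,back=0,pos=SCP,yaw=SY):
    return tool(Rz(yaw),np.array([pos[0],pos[1],up])-Rz(yaw)[:,0]*back)
def inbin(xb,z,th,a):
    """scoop underside point at scoop x=a lies at bin (xb,0,z), nose-down th deg"""
    Rs=Rz(BY)@Ry(np.radians(th)); q=np.r_[BINP,0]+Rz(BY)@[xb,0,z]
    return tool(Rs,q-Rs@[a,0,0])
E
python3 - <<'E'
import h
from h import *
for s in(1,-1):
    h.SGN=s
    for nm,(p,R) in dict(pick=scoop_table(),above=scoop_table(150),pre=inbin(-150,120,-3,70),ins=inbin(-13,118,0,70),t30=inbin(-88,118,30,-5),t50=inbin(-88,118,50,-5),t60=inbin(-88,118,60,-5),out=inbin(-88,118,50,110)).items():
        q=manip.inverse_kinematics(p,R); print(s,nm,np.round(p),None if q is None else np.round(q,0))
E
```

```text
1 pick [ 584. -287.   15.] [  18.   58.   32.   96.  -56.   73. -102.]
1 above [ 584. -287.  165.] [   8.   54.   53.   94.  -58.   92. -101.]
1 pre [651. -82. 126.] [  -5.   54.   42.   95.  -57.   86. -105.]
1 ins [618.  51. 133.] [ -12.   45.   32.  106.  -57.   70. -114.]
1 t30 [613.  69. 171.] [ -45.   46.   64.  111.  -53.   61. -122.]
1 t50 [608.  90. 190.] [ -4.  31. -26. 108.  36.  53. 142.]
1 t60 [605. 103. 196.] [-12.  33. -24. 108.  43.  60. 132.]
1 out [626.  19. 278.] [ 24.  36. -63. 101.  48.  74. 139.]
-1 pick [ 584. -287.   15.] [ 42.  54. -12.  94. -24.  55.  50.]
-1 above [ 584. -287.  165.] [ 37.  43.  -3.  92. -29.  68.  50.]
-1 pre [651. -82. 126.] [ 24.  47. -11.  93. -28.  64.  47.]
-1 ins [618.  51. 133.] [ 16.  41. -15. 104. -31.  52.  40.]
-1 t30 [613.  69. 171.] [-17.  31.  12. 109. -16.  43.  19.]
-1 t50 [608.  90. 190.] [-38.  31.  24. 110.   4.  42.  -6.]
-1 t60 [605. 103. 196.] [-48.  34.  29. 110.  13.  44. -18.]
-1 out [626.  19. 278.] [-34.  25.  27. 105.   5.  51.   2.]
```

```bash
sed -i 's/SGN=1/SGN=-1/' h.py
cat > a1.py <<'E'
from h import *
c=manip.current_tool_pos(); print(c)
manip.servo_line([c[0],c[1],430],max_speed=300)
p,R=scoop_table(0)
manip.move_ptp(p-R[:,2]*170+[0,0,150],R)
manip.move_gripper(60)
manip.servo_line(p-R[:,2]*60,max_speed=250)
pic=manip.capture("top"); cv2.imwrite("pics/t1.png",cv2.resize(pic["img"][180:340,340:600],None,fx=3,fy=3)[:,:,::-1])
pic=manip.capture("side"); cv2.imwrite("pics/s1.png",cv2.resize(pic["img"][60:300,180:430],None,fx=2.4,fy=2.4)[:,:,::-1])
print(manip.current_time(),manip.current_tool_pos(),p-R[:,2]*60,manip.current_ft_force())
E
python3 a1.py
```

```text
[310.63823389 655.07471586 218.60551591]
8.325 [ 583.73235918 -322.14660625   65.0228063 ] [ 583.45795378 -321.19786556   63.74906422] [-1.24105005 -0.13819589  0.47944539]
```

View pics/t1.png

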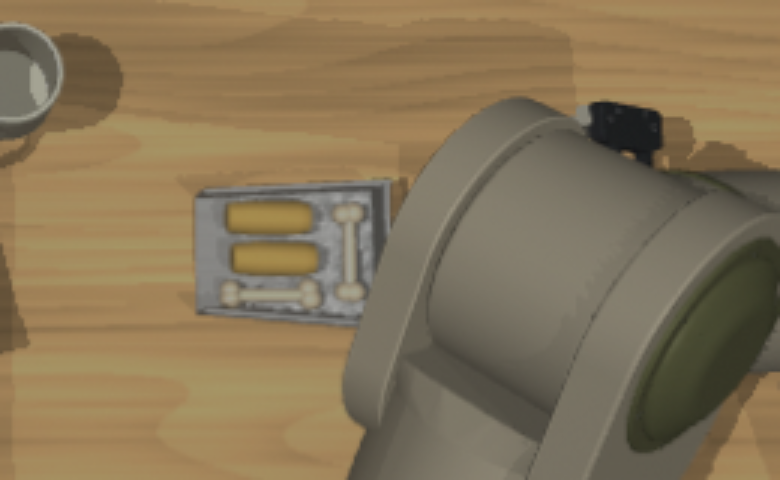

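View pics/s1.png

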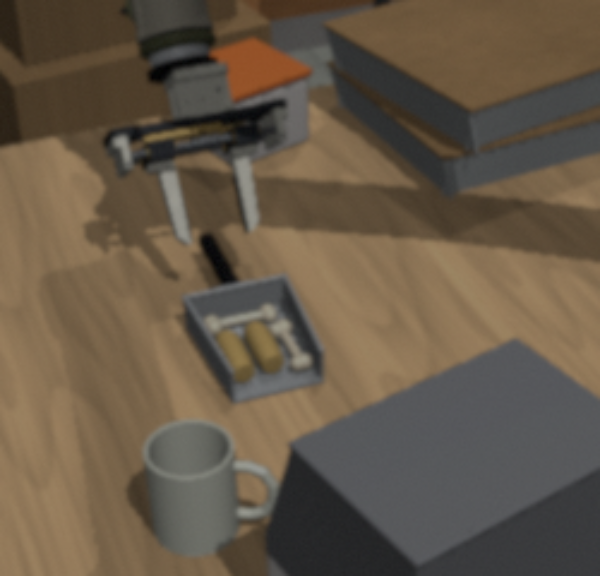

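```bash
cat > a2.py <<'E'
from h import *
p,R=scoop_table(0)
print(manip.servo_line(p,R,max_speed=80,stop_force=8))
print(manip.current_tool_pos()-p)
manip.move_gripper(0,60); print(manip.current_finger_gap(),manip.current_ft_force())
q,_=scoop_table(100)
manip.servo_line(q,R,max_speed=70); manip.dwell(.3)
for n,sl in(("top",np.s_[160:360,300:600]),("side",np.s_[60:300,180:430])):
    pic=manip.capture(n)
    Q=manip.silhouettes(pic,"scoop"); print(n,[(round(d["p"],2),d["mask"].sum()) for d in Q])
    for t in("scoop_nose","scoop_grip","scoop"): print(t,[(np.array(d["location"])*[640,480],round(d["p"],2)) for d in manip.mark_of(pic,t)[:1]])
    o=pic["img"].copy()
    z=np.array([586.3,-200.6,100])
    for P in(SC,HA):
        for X in proj(pic,P@Rz(SY).T+z): cv2.circle(o,tuple(np.round(X).astype(int)),1,(0,255,0),-1)
    cv2.imwrite(f"pics/{n}2.png",cv2.resize(o[sl],None,fx=2.5,fy=2.5)[:,:,::-1])
print(manip.current_time(),manip.current_tool_pos()-q,manip.current_ft_force(),manip.current_moment())
E
python3 a2.py
```

```text
False
[ 0.03543526 -0.54291999  0.30507704]
17.52716132606717 [0.69937237 0.10560022 0.7805366 ]
top [(0.96, np.int64(1997))]
scoop_nose [(array([413.312, 261.888]), 0.59)]
scoop_grip []
scoop [(array([446.208, 261.312]), 0.94)]
side [(0.78, np.int64(1557)), (0.51, np.int64(184))]
scoop_nose [(array([296.576, 189.216]), 0.6)]
scoop_grip [(array([271.104, 137.28 ]), 0.63)]
scoop [(array([285.632, 171.312]), 0.89)]
12.3417 [ 0.02024018 -0.00919227  0.01600218] [ 0.00620739 -0.23886133 -2.85945949] [-1.13815885  0.09979786 -0.01763795]
```

View pics/top2.png

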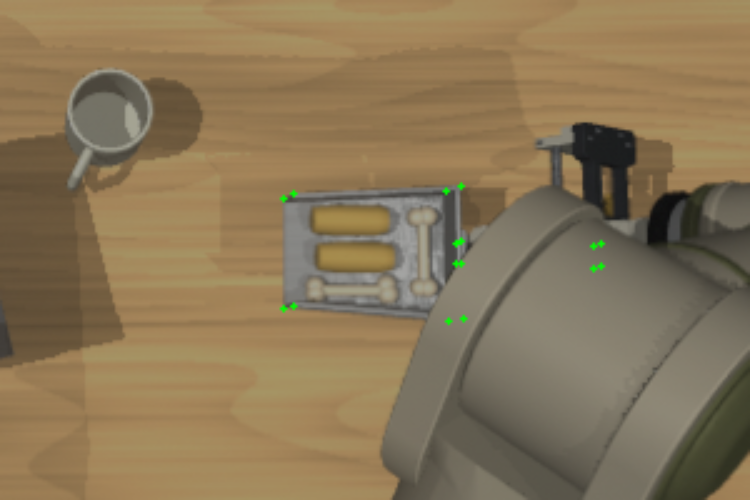

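View pics/side2.png

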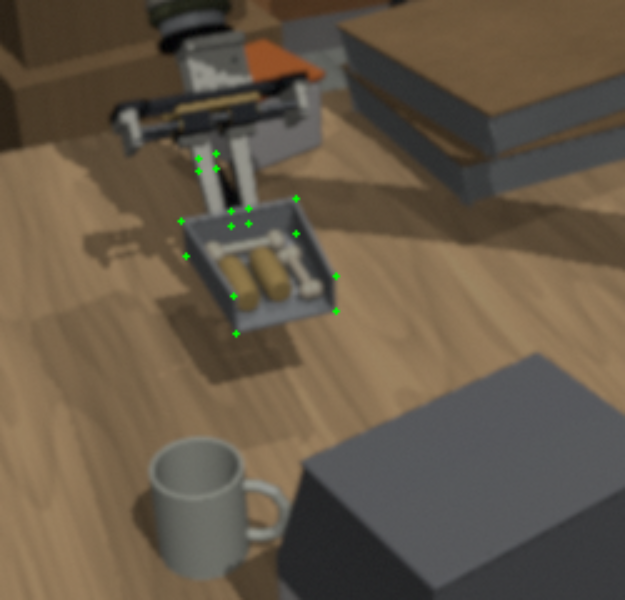

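```bash
cat > a3.py <<'E'
from h import *
p,R=inbin(-160,125,-3,70)
manip.servo_line(p,R,max_speed=160)
p,R=inbin(-120,118,0,70); manip.servo_line(p,R,max_speed=80); manip.dwell(.2)
print(manip.current_tool_pos()-p)
for n,sl in(("top",np.s_[160:360,180:480]),("side",np.s_[120:390,200:480])):
    pic=manip.capture(n); o=pic["img"].copy()
    z=np.r_[BINP,118]+Rz(BY)@[-190,0,0]
    for P in(SC,):
        for X in proj(pic,P@Rz(BY).T+z): cv2.circle(o,tuple(np.round(X).astype(int)),1,(0,255,0),-1)
    for X in proj(pic,np.array([[-90,-72,105],[-90,72,105],[-56,-72,199],[-56,72,199]])@Rz(BY).T+np.r_[BINP,0]): cv2.circle(o,tuple(np.round(X).astype(int)),1,(255,0,0),-1)
    cv2.imwrite(f"pics/{n}3.png",cv2.resize(o[sl],None,fx=2.1,fy=2.1)[:,:,::-1])
print(manip.current_time(),manip.current_ft_force())
E
python3 a3.py
```

```text
[ 0.04894212 -0.84754672 -0.15027197]
14.7417 [-0.61033879  0.70270339 -2.20866422]
```

View pics/top3.png

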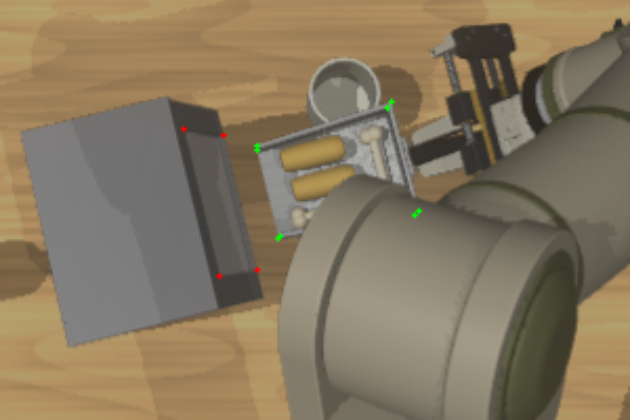

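View pics/side3.png

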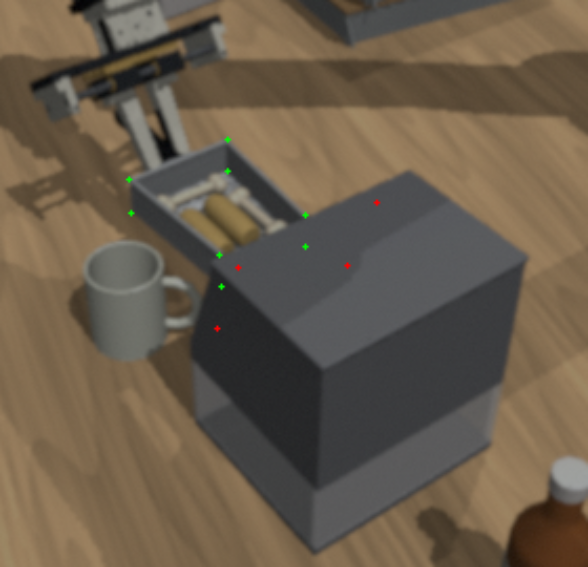

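```bash
cat > a4.py <<'E'
from h import *
p,R=inbin(-13,118,0,70)
print(manip.servo_line(p,R,max_speed=50,stop_force=9),manip.current_tool_pos()-p,manip.current_ft_force())
manip.dwell(.2)
for n,sl in(("top",np.s_[160:360,180:480]),("side",np.s_[120:390,200:480])):
    pic=manip.capture(n); o=pic["img"].copy()
    cv2.imwrite(f"pics/{n}4.png",cv2.resize(o[sl],None,fx=2.1,fy=2.1)[:,:,::-1])
print(manip.current_time(),manip.current_ft_force())
E
python3 a4.py
```

```text
False [ 0.05084346 -0.21843319 -0.04729166] [ 0.6648184  -1.35447311 -2.94485522]
17.3333 [ 0.0443546  -2.34278666 -3.21603624]
```

View pics/top4.png

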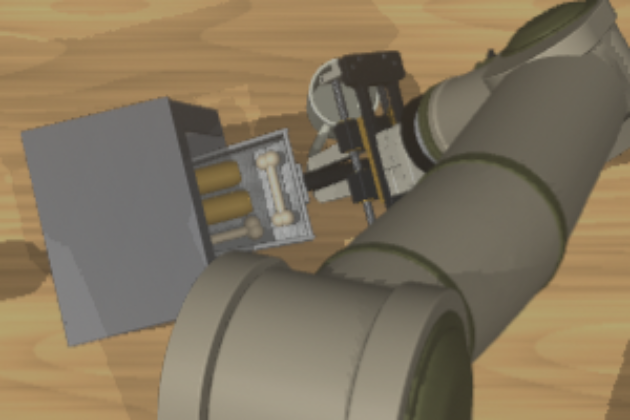

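View pics/side4.png

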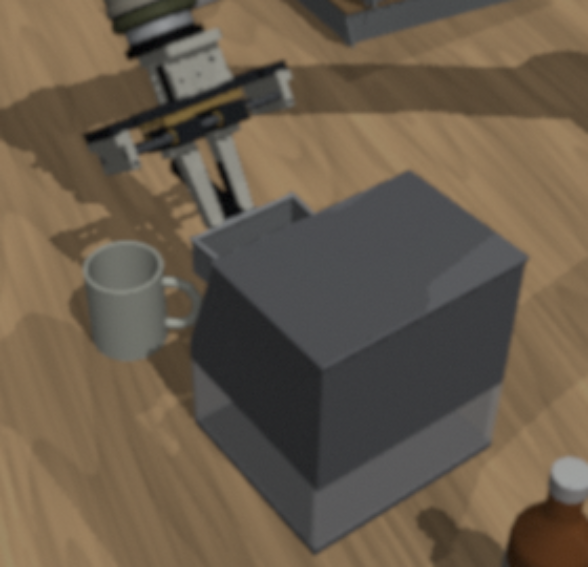

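```bash
cat > a5.py <<'E'
from h import *
for th in range(9,55,9):
    p,R=inbin(-88,118+min(th,20)*.1,th,-5)
    s=manip.servo_line(p,R,max_speed=45,stop_force=10)
    print(th,s,np.round(manip.current_tool_pos()-p,1),np.round(manip.current_ft_force(),2),np.round(manip.current_qpos()),round(manip.current_time(),1))
    if s: break
manip.dwell(.3)
for n,sl in(("top",np.s_[160:360,180:480]),("side",np.s_[120:390,200:480])):
    pic=manip.capture(n); o=pic["img"].copy()
    cv2.imwrite(f"pics/{n}5.png",cv2.resize(o[sl],None,fx=2.1,fy=2.1)[:,:,::-1])
print(manip.current_time(),manip.current_ft_force())
E
python3 a5.py
```

```text
9 False [-0.1  0.9  0.2] [ 1.13 -0.89 -4.55] [-20.  42.  37. 107. -54.  65.  62.] 17.8
18 False [-0.3  0.1 -0.4] [-0.66 -0.43 -4.37] [-28.  40.  42. 109. -50.  59.  56.] 18.2
27 False [-0.4 -0.3 -0.5] [ 0.07 -1.23 -2.67] [-36.  39.  47. 110. -45.  54.  50.] 18.7
36 False [-0.3 -0.4 -0.5] [ 0.29 -0.33 -3.23] [-45.  40.  53. 111. -40.  51.  43.] 19.1
45 False [-0.2 -0.7 -0.3] [-0.24 -0.3  -4.  ] [-54.  42.  60. 111. -35.  48.  36.] 19.6
54 False [-0.1 -1.  -0.2] [-0.36 -0.88 -2.34] [-62.  46.  66. 111. -31.  47.  30.] 20.0
20.4167 [ 0.03208966 -0.0330317  -2.34909457]
```

View pics/top5.png

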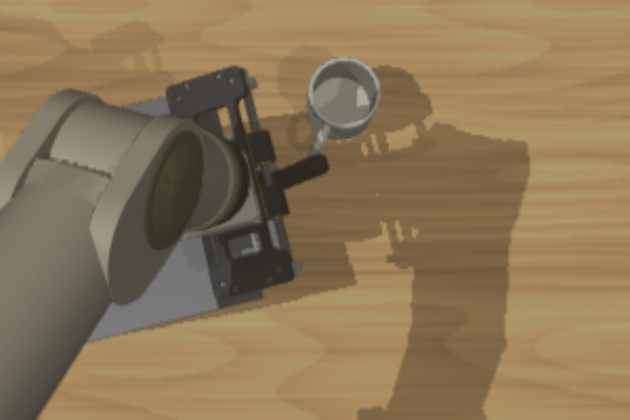

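View pics/side5.png

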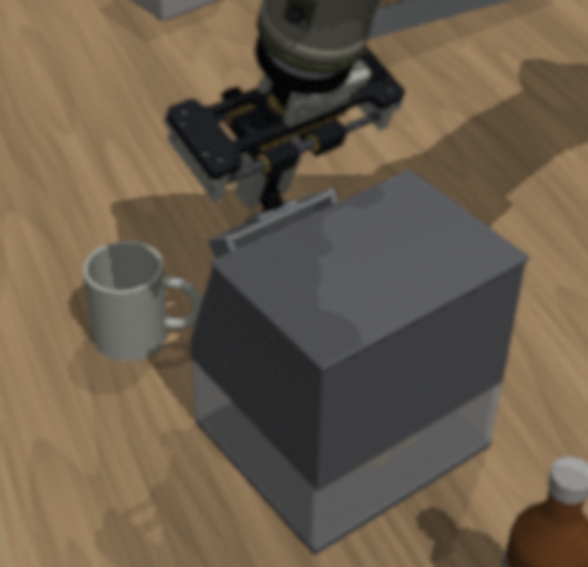

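```bash
cat > a6.py <<'E'
from h import *
for a in(3,-5,3,-5):
    p,R=inbin(-88,120,54,a)
    s=manip.servo_line(p,R,max_speed=120,stop_force=12)
    if s: print("stop")
manip.dwell(.4)
pic=manip.capture("side"); o=pic["img"][200:390,280:460]
o=np.clip((o.astype(float)-40)*2.2,0,255).astype(np.uint8)
cv2.imwrite("pics/side6.png",cv2.resize(o,None,fx=3.1,fy=3.1,interpolation=2)[:,:,::-1])
for t in("cob1","bone1"): print(t,[(np.round(np.array(d["location"])*[640,480]),round(d["p"],2)) for d in manip.mark_of(pic,t)])
print(manip.current_time(),manip.current_ft_force(),manip.current_qpos())
E
python3 a6.py
```

```text
cob1 []
bone1 []
21.9667 [ 1.08847882 -0.39932049 -2.28897384] [-61.82132863  46.18173789  65.53939381 111.16791487 -31.18353913
  46.93698528  29.4652288 ]
```

View pics/side6.png

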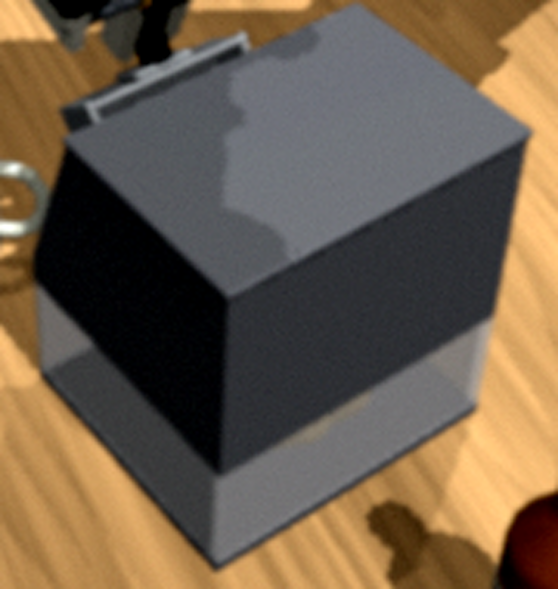

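```bash
cat > a7.py <<'E'
from h import *
for a in(25,50):
    p,R=inbin(-88,121,54,a)
    s=manip.servo_line(p,R,max_speed=60,stop_force=12)
    print(a,s,manip.current_ft_force(),np.round(manip.current_qpos()))
manip.dwell(.3)
for n,sl in(("top",np.s_[160:360,180:480]),("side",np.s_[120:390,200:480])):
    pic=manip.capture(n); o=pic["img"].copy()
    cv2.imwrite(f"pics/{n}7.png",cv2.resize(o[sl],None,fx=2.1,fy=2.1)[:,:,::-1])
print(manip.current_time())
E
python3 a7.py
```

```text
25 False [ 0.1096727  -0.65235697 -1.95134077] [-61.  44.  67. 110. -29.  49.  30.]
50 False [ 0.62093466 -0.30373718 -1.78528313] [-60.  43.  68. 109. -28.  50.  30.]
23.6
```

View pics/side7.png

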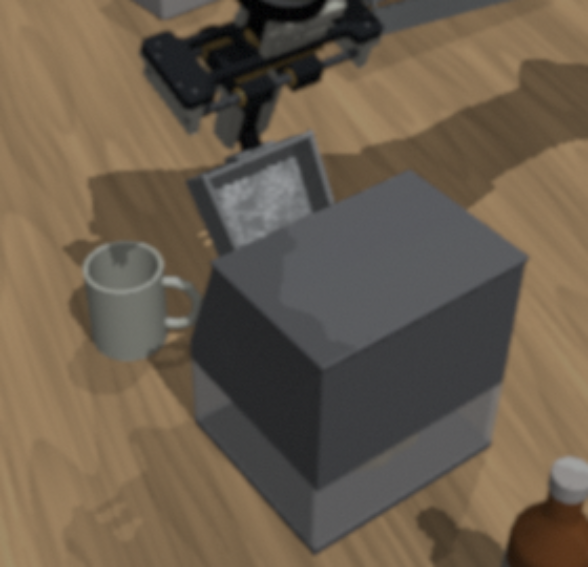

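```bash
cat > a8.py <<'E'
from h import *
def go(*a,v=70):
    p,R=inbin(*a); s=manip.servo_line(p,R,max_speed=v,stop_force=12)
    print(a,s,np.round(manip.current_ft_force(),2),np.round(manip.current_qpos()))
go(-88,122,54,72); go(-92,126,54,95)
go(-140,140,40,70); go(-155,150,20,70);go(-165,155,0,70)
manip.dwell(.2)
for n,sl in(("top",np.s_[160:360,180:480]),("side",np.s_[120:390,200:480])):
    pic=manip.capture(n); o=pic["img"].copy()
    cv2.imwrite(f"pics/{n}8.png",cv2.resize(o[sl],None,fx=2.1,fy=2.1)[:,:,::-1])
print(manip.current_time())
E
python3 a8.py
```

```text
(-88, 122, 54, 72) False [ 0.12  0.28 -1.7 ] [-60.  42.  69. 108. -26.  52.  31.]
(-92, 126, 54, 95) False [-0.01  1.11 -2.34] [-59.  40.  70. 107. -24.  53.  31.]
(-140, 140, 40, 70) False [-0.28  0.96 -2.63] [-40.  37.  58. 105. -32.  56.  44.]
(-155, 150, 20, 70) False [ 0.13 -0.1  -1.57] [-18.  39.  45.  99. -42.  68.  58.]
(-165, 155, 0, 70) False [ 0.68 -0.13 -1.58] [ -2.  47.  35.  93. -50.  82.  68.]
27.975
```

View pics/side8.png

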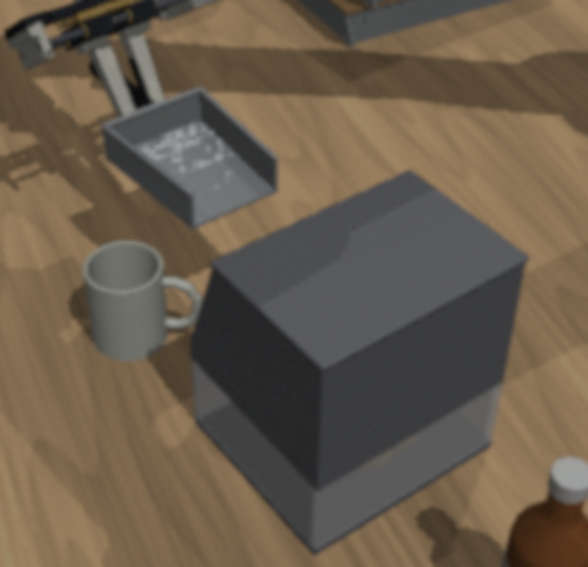

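View pics/top8.png

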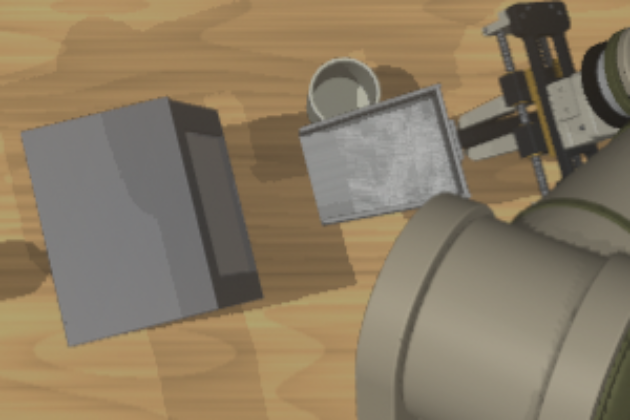

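```bash
cat > a9.py <<'E'
from h import *
p,R=scoop_table(120); manip.servo_line(p,R,max_speed=160)
p,R=scoop_table(15); manip.servo_line(p,R,max_speed=100); manip.dwell(.2)
for n,sl in(("top",np.s_[160:360,300:600]),("side",np.s_[60:300,180:430])):
    pic=manip.capture(n); o=pic["img"].copy()
    for P in(SC,HA):
        for X in proj(pic,P@Rz(SY).T+np.r_[SCP,15]): cv2.circle(o,tuple(np.round(X).astype(int)),1,(0,255,0),-1)
    cv2.imwrite(f"pics/{n}9.png",cv2.resize(o[sl],None,fx=2.4,fy=2.4)[:,:,::-1])
print(manip.current_time(),manip.current_ft_force())
E
python3 a9.py
```

```text
30.9083 [ 0.02229808  0.05315199 -3.06102075]
```

View pics/side9.png

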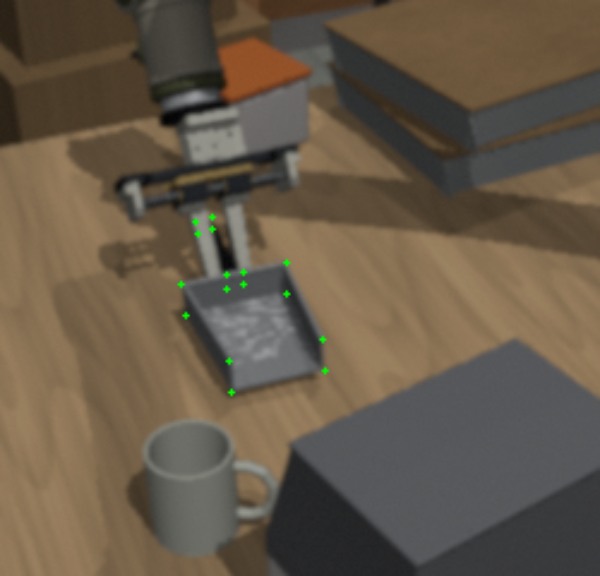

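```bash
cat > a10.py <<'E'
from h import *
p,R=scoop_table(0.5); print(manip.servo_line(p,R,max_speed=30,stop_force=5)); print(manip.current_tool_pos()-p)
manip.move_gripper(60); manip.dwell(.2)
manip.servo_line(p-R[:,2]*60,R,max_speed=100,stop_force=8)
manip.servo_line(p-R[:,2]*60+[0,0,220],R,max_speed=200); manip.dwell(.3)
for n,sl in(("top",np.s_[160:360,120:540]),("side",np.s_[120:390,180:490])):
    pic=manip.capture(n); o=pic["img"].copy()
    for P in(SC,HA):
        for X in proj(pic,P@Rz(SY).T+np.r_[SCP,0]): cv2.circle(o,tuple(np.round(X).astype(int)),1,(0,255,0),-1)
    cv2.imwrite(f"pics/{n}10.png",cv2.resize(o[sl],None,fx=1.9,fy=1.9)[:,:,::-1])
    for t in("scoop","bin","mug","sauce","flap_edge","cob1","bone1"): print(n,t,[(np.round(np.array(d["location"])*[640,480],1),round(d["p"],2)) for d in manip.mark_of(pic,t)[:2]])
print(manip.current_time(),manip.current_ft_force())
E
python3 a10.py
```

```text
True
[-0.20700582  0.21781005 -0.58283864]
top scoop [(array([435.2, 265.7]), 0.69)]
top bin []
top mug [(array([342. , 211.2]), 0.96)]
top sauce [(array([154.8, 293.1]), 0.91), (array([431.9, 260.3]), 0.16)]
top flap_edge [(array([292.5, 257. ]), 0.78)]
top cob1 []
top bone1 [(array([293.6, 256.9]), 0.74)]
side scoop []
side bin [(array([361.2, 325.6]), 0.61)]
side mug [(array([261.6, 280.6]), 0.73)]
side sauce [(array([453. , 419.8]), 0.98)]
side flap_edge []
side cob1 []
side bone1 []
35.5833 [ 0.27291003 -1.06486982  0.18886814]
```

View pics/side10.png

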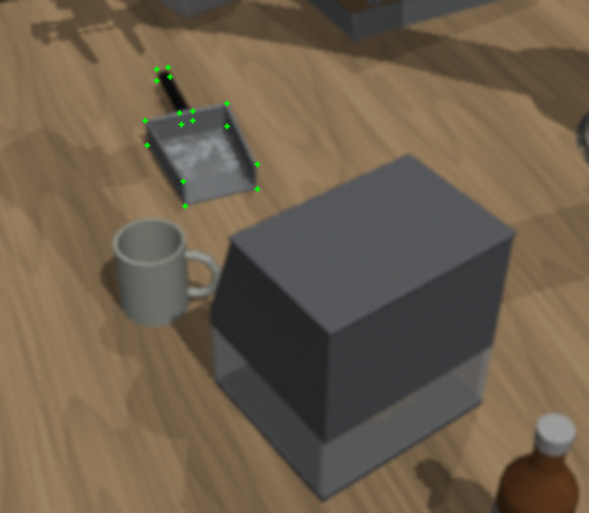

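View pics/top10.png

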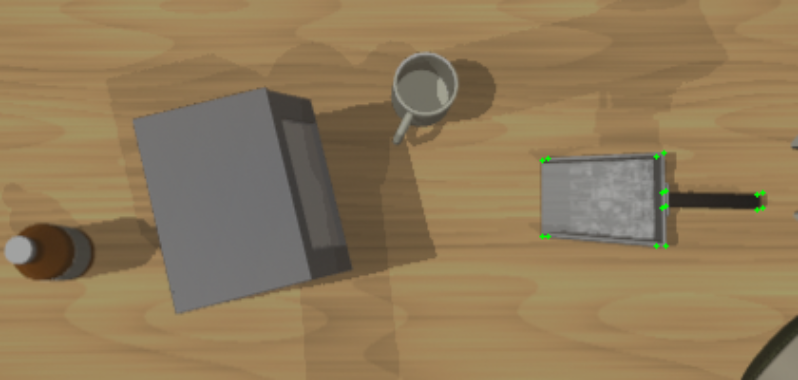

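Run:
```python
from h import *
P=manip.capture("top"); S=manip.capture("side")
f=lambda o,g,k:cv2.resize(np.clip(o.astype(float)*g-k,0,255).astype(np.uint8),(380,520),interpolation=2)
a=f(P["img"][205:312,250:328],2,60); b=f(S["img"][230:390,285:402],2.5,90)
cv2.imwrite("pics/z11.png",np.hstack([a,b])[:,:,::-1])
r=manip.silhouettes(P,"bin_flap"); print([(d["p"],np.array(d["extent"])*[640,480,640,480],d["mask"].sum()) for d in r])
print([(d["p"],np.array(d["extent"])*[640,480,640,480]) for t in("bone1","cob1") for d in manip.silhouettes(P,t)])
```

```text
[(0.82, array([270.208, 226.08 , 296.512, 289.68 ]), np.int64(877))]
[(0.34, array([193.6  , 205.008, 304.576, 325.824]))]
```

View pics/z11.png

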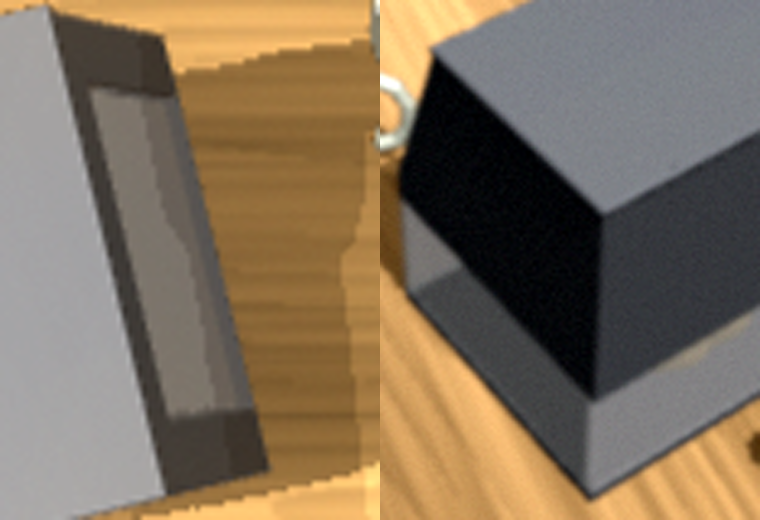

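Run:
```python
from h import *
import pickle
P=pickle.load(open("s.pkl","rb"))[0]["top"]["img"]; N=manip.capture("top")["img"]
f=lambda o:cv2.resize(np.clip(o[205:312,250:328].astype(float)*2-60,0,255).astype(np.uint8),(380,520),interpolation=2)
cv2.imwrite("pics/z12.png",np.hstack([f(P),f(N)])[:,:,::-1])
```

```text
(no output)
```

View pics/z12.png

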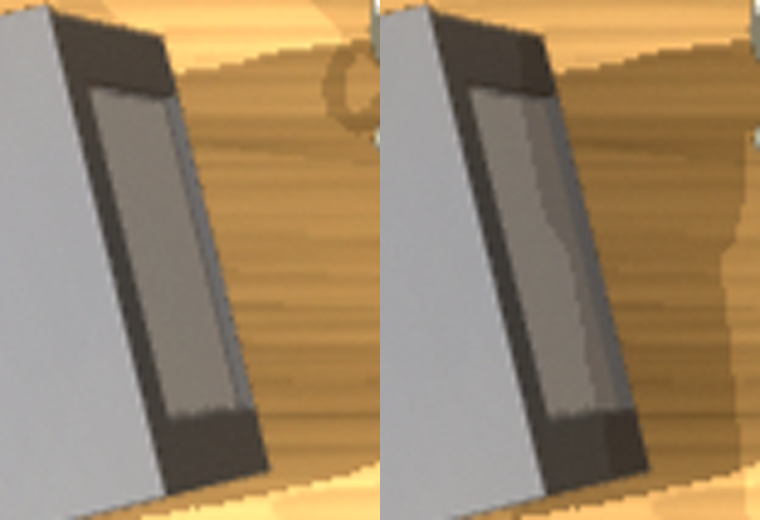

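```bash
python3 -c "
from bench import manip
print(manip.current_time()); print(manip.hand_in())"
```

```text
35.8833
the job is handed in; nothing more can be done
None
```

I picked up the scoop, pushed the flap open with its mouth, and tipped it nose-down in the bin to about 54°. After a short shake I drew it out. I set it down where it started and handed in at about 36 s, well under the 67 s limit.

Last checks in the pictures:
- **Scoop:** it is empty and stands flat and upright on the table, and the gripper is clear of it.
- **Flap:** it matches its shut look from the first picture; the only difference is a shadow from the arm.
- **Bin and bystanders:** the bin shows no shift. Mug and bottle are within about 3 pixels of their first reading, which is about what the network's readings scatter by.

Two things were not fully confirmed:
- **Scraps in the bin:** I only glimpsed yellow, most likely corn cob, through the clear wall of the bin, and never saw the bones inside. I conclude they are all in because the scoop is empty and nothing lies on the table.
- **Odd detection:** the network once reported a bone at the flap (p 0.74). A close-up showed nothing there, and it did not appear in a separate outline search, so I treated it as a false hit.

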